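# Turn the mixing drum to its loading pocket and load the vial

## Robot

A 7-joint arm with a two-finger parallel gripper is mounted at the origin on a cart in front of the work surface, level with it; the furniture and walls round the work are solid. World frame = base frame: x ahead of the robot, y to its left, z up, the work surface at z = 0. Lengths are in m, angles in rad, forces in N, time in s.
With the tool pointing down it reaches from about 0.4 to 0.9 m from the base axis. Payload 5.5 kg.
Tool frame: the origin (TCP) lies on the centre line of the jaws, within the pads' length; the fingertips stand 25 mm ahead of it and the grasp point (between the pads) lies 6 mm ahead of it; z points along the fingers, y is the line along which they close (so a half turn about z gives the same grasp; the last joint's range is limited). The gripper opens to 92 mm and grips with 3 to 60 N. Pads are 19 mm wide; open, the fingers measure 130 mm over their backs; the gripper's body (75 mm by 190 mm) begins 47 mm behind the grasp point.
Start: joints at [-1.055, 0.501, -0.427, 1.55, 0.221, 1.138, -0.21], TCP at [0.163, 0.629, 0.252] pointing down, gripper open.
Joint ranges: [-2.88, 2.88], [-0.31, 2.03], [-1.54, 1.56], [0.2, 2.42], [-1.41, 4.55], [0.19, 2.02], [-2.57, 2.57]. Speed limits (rad/s): [2.57, 2.57, 3.14, 3.14, 3.14, 3.14, 3.14].

## Interface

Orientations are given as a rotation vector (axis times angle).
In Python, from cell import status, viewer, workorder gives the robot as it stands.
- The arm moves only by the shell command python3 -m inch 'ROWS'. ROWS is JSON, a list of rows, each a list of 5 numbers: the shift along the tool's x, y, z in cm, then the turn about the tool's z in degrees, then the opening, from 0 (shut) to 1 (fully open). A call has 1 to 20 rows; each row shifts and turns the commanded pose from where the row before left it, along the tool's axes as they then stand; what a row does not reach is not made up. A row lasts 1/10 s, in which the tool goes at most 50 mm and 8.59 degrees, less where a joint would pass 70% of its speed; a pose out of reach is approached as far as the arm can. A call is refused whole if a number of a shift passes 5 or a number of a turn 8.59, either way. A call with a gripper value outside its range is refused whole. The fingers move at their own pace and stop on an object; the grip force is fixed at half the most. Time passes only in rows, so rows that do not move let the fingers close. It gives the time, the measured TCP pose, the force, the opening and the grip force at its end, in the units of the state.
- status.get_state(): the state, without advancing time (a new reading comes with each control period).
- viewer.read_camera(name): name is "side" or "top" or "wrist"; returns a dict with "img" (400x640x3 uint8, blue, green, red), "K" (3x3 intrinsics, pixels), "R" (3x3) and "t" (3): a world point X has camera coordinates R X + t. Camera axes: x right, y down, z forward; pixel columns grow to the right and rows downward; lengths in m; the calibration is good to about 2 mm. The wrist camera is an equidistant fisheye: a pixel r from the principal point sees the ray r / f radians off the axis. A picture is of the moment at which its call begins. There is no depth.
- workorder.job_done(): hands the job in; it is judged then, once.
The state is a dict: "time": time; "qpos": joint angles; "dq": joint speeds; "joint_efforts": joint torques, N m; "position": TCP position; "ee_rot": TCP orientation; "force": force on the tool from outside, world axes, zero at the start; "moment": the same for the moment, N m; "opening": finger opening in m; "grasp_force": force on a finger pad.
Only numpy, scipy, OpenCV 4.12 (cv2) and the standard library are available. Lean on these libraries where they do the work, as an engineer would, in place of code of your own. Each camera call takes 0.05 s, during which the arm holds its last target. There are 200 camera calls.

## Task

The drum of the small mixer has one pocket for a sample vial, now turned away underneath. With a fingertip on one of its rubber tyres, turn the drum gently, neither pressing hard nor letting it spin fast, until the yellow mark and the open pocket stand at the very top, and take your finger off. Then stand the vial with the red cap in the pocket, fully down, let go, and leave the drum at rest with the pocket still at the top; do not disturb the other two vials.

Things in the scene. Friction and masses are not known exactly. Their poses are not given: they have to be found in the camera images.
- stand: fixed white and grey stand, 156 (x) x 136 (y) x 96 mm high; origin under its centre on the table, z up, y along the drum's axle. Cheeks at y = +-52.5 mm (7 mm thick, 60 mm long) reach up to 96 mm; guard panels at x = +-71.5 mm reach up to 80 mm and hide the drum's lower half. Nothing is above the drum.
- drum: drum, 120 mm diameter, 88 mm wide, turns without stops on its axle; origin midway on the axle, 85 mm above the table; y along the axle like the stand's y; z points out through the pocket (up = pocket at top; at the start into the lower half). Turning its top towards the stand's +x is positive about y. Slight bearing drag, 0.05 N m, soon stops it. Blue barrel, radius 50 mm, between two tyres.
- tyre_top (a point): fixed point in the stand's frame at x 0, y +32, z 145 mm: nominal top of one black rubber tyre (radius 60, y 20 to 44 mm; its twin is at y -20 to -44). Both are worn out of true alike: the rim is 57 to 63 mm from the axle, depending on the angle, and must be felt for. White ticks every 30 degrees cross the tyres, a broad yellow mark is at the pocket.
- pocket_mouth (a point): centre of the mouth of the white pocket in the drum, midway between the tyres, 56 mm from the axle along the drum's z; bore 32 mm, 36 mm deep, along the drum's z. The axle rides on stiff springs: the whole drum sinks 1 mm per 5 N of push from above and rises again; more than 12 N is too hard for it.
- pocket_floor (a point): centre of the pocket's floor, on which the vial stands, 20 mm from the axle along the drum's z
- vial_red: upright glass sample vial with red cap, 27 mm diameter, 85 mm tall (straight body up to 74 mm, then the cap, 22 mm diameter), about 30 g; origin at the centre of its underside, z up to the cap; stands loose on the table. In the pocket its upper 49 mm stand out
- vial_blue: the same vial with a blue cap, a bystander, to be left alone
- vial_black: the same vial with a black cap, a bystander, to be left alone
Things that resemble listed ones, but are neither listed nor needed, are in the scene too. What is shaped like the vial_red but orange is not meant.

How it is judged:
On the way, in this order (a step that is already met when the one before it is completed fails the run):
1. the drum stands still and untouched with the pocket within 8 degrees of the top, the red-capped vial not yet lifted (angle between drum's own z axis and vertical below 0.14 rad and angular speed of drum below 0.1 rad/s and contact force between the fingers and drum below 0.05 N and distance of vial_red from where it was at the start of the episode below 0.02 m), for 0.3 s.
2. the red-capped vial stands on the floor of the pocket (distance between vial_red and pocket_floor below 0.007 m and angle between the z axis of vial_red and the z axis of drum, either way round below 0.2 rad), for 0.2 s.
At the end, for the whole second after the job is handed in: The red-capped vial stands in the pocket, cap up, its underside within 7 mm of the centre of the pocket's floor and its axis within 11 degrees of the pocket's; the drum is at rest with the pocket within 10 degrees of the top (all of step 2 and angle between vial_red's own z axis and vertical below 0.35 rad and angle between drum's own z axis and vertical below 0.17 rad and angular speed of drum below 0.1 rad/s and linear speed of vial_red below 0.02 m/s); the robot touches nothing.
It fails at once if the drum is pressed with more than 12 N (contact force between anything else and drum above 12 N).
It fails at once if the drum is spun faster than 3 rad/s (angular speed of drum above 3 rad/s).
It fails at once if the blue-capped vial is moved more than 20 mm or tipped (distance of vial_blue from where it was at the start of the episode above 0.02 m or angle between vial_blue's own z axis and vertical above 0.3 rad).
It fails at once if the black-capped vial is moved more than 20 mm or tipped (distance of vial_black from where it was at the start of the episode above 0.02 m or angle between vial_black's own z axis and vertical above 0.3 rad).
It also fails if it takes over 72 s, if anything falls off the work surface, if the arm or the gripper's body presses on something with over 40 N, if the wrist force passes 120 N, or if a joint passes its speed limit or range.

## Working session

There is one attempt and no reset: what is moved stays moved. The work goes in short steps, Python scripts to look and compute and a shell command to move; the robot and the scene stay as the last step left them, time stands still between calls to the robot, and variables do not carry over. Pictures are saved under pics/ and viewed, at most 10 in all, crops included, and the job is handed in when it is done.

```bash
ls; mkdir -p pics
python3 - <<'E'
from cell import status, viewer
import cv2,numpy as np
s=status.get_state()
for k in s: print(k,np.round(s[k],3))
for n in ("side","top"):
    c=viewer.read_camera(n); cv2.imwrite(f"pics/{n}0.png",c["img"]); print(n,c["K"].tolist(),np.round(c["R"],4).tolist(),np.round(c["t"],4).tolist())
a=cv2.imread("pics/side0.png");b=cv2.imread("pics/top0.png")
E
```

```text
pics
time 0.0
qpos [-1.055  0.502 -0.427  1.551  0.221  1.138 -0.21 ]
dq [ 0.001 -0.002  0.001 -0.001 -0.    -0.     0.   ]
joint_efforts [-0.0000e+00 -5.6659e+01 -5.8160e+00 -2.7912e+01 -6.9000e-02  3.1000e-02
  0.0000e+00]
position [0.162 0.629 0.251]
ee_rot [-3.960e-01 -3.116e+00  3.000e-03]
force [0.343 0.027 0.364]
moment [0.006 0.032 0.016]
grasp_force 0.0
opening 0.091
side [[463.0553982040592, 0.0, 325.39159149658127], [0.0, 463.0553982040592, 194.88658171946054], [0.0, 0.0, 1.0]] [[-1.0, 0.008, 0.0035], [0.0023, 0.6268, -0.7792], [-0.0084, -0.7792, -0.6268]] [0.5244, 0.1458, 0.9254]
top [[514.4494681100515, 0.0, 316.7385444496888], [0.0, 514.4494681100515, 202.2797721233652], [0.0, 0.0, 1.0]] [[-0.0292, -0.9992, -0.0256], [-0.9969, 0.031, -0.0717], [0.0724, 0.0234, -0.9971]] [-0.048, 0.5285, 1.1692]
```

View pics/side0.png

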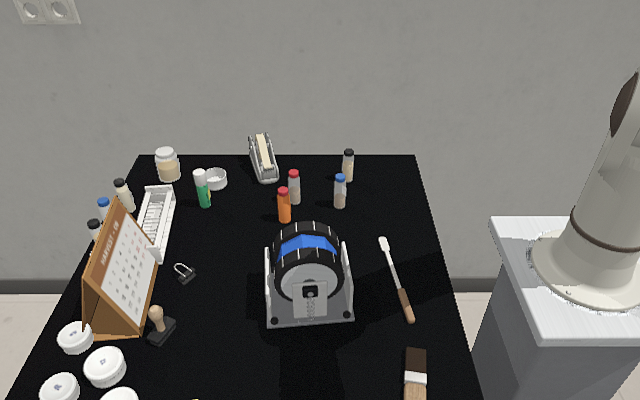

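View pics/top0.png

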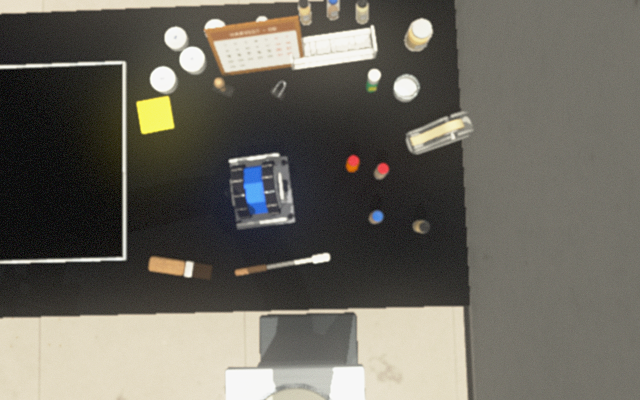

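Side view: the drum is at (310,260). There are two red-capped candidates: an orange-bodied one at side (284,205), top (353,163), and a clear one at side (294,187), top (381,171). The clear glass vial fits, because the orange one is explicitly not meant. I'll confirm that in an enlarged crop.

```bash
cat > h.py <<'E'
import numpy as np, cv2
from cell import status, viewer
from scipy.spatial.transform import Rotation as Ro
def ray(c,u,v):
    d=np.linalg.inv(c["K"])@[u,v,1.0]; R=np.array(c["R"]); t=np.array(c["t"])
    return -R.T@t, R.T@d
def onz(c,u,v,z):
    o,d=ray(c,u,v); return o+d*(z-o[2])/d[2]
def proj(c,X):
    p=np.array(c["R"])@X+c["t"]; q=np.array(c["K"])@p; return q[:2]/q[2]
def tri(c1,p1,c2,p2):
    o1,d1=ray(c1,*p1);o2,d2=ray(c2,*p2)
    A=np.stack([d1,-d2],1); k=np.linalg.lstsq(A,o2-o1,rcond=None)[0]
    a=o1+k[0]*d1;b=o2+k[1]*d2; return (a+b)/2,np.linalg.norm(a-b)
def blobs(img,lo,hi,amin=8):
    h=cv2.cvtColor(img,cv2.COLOR_BGR2HSV); m=cv2.inRange(h,lo,hi)
    n,l,st,ce=cv2.connectedComponentsWithStats(m); return [(np.round(ce[i],1).tolist(),st[i].tolist()) for i in range(1,n) if st[i,4]>=amin]
E
python3 - <<'E'
from h import *
S=viewer.read_camera("side");T=viewer.read_camera("top")
for n,c in(("S",S),("T",T)):
    print(n,"red",blobs(c["img"],(170,120,60),(180,255,255)),blobs(c["img"],(0,150,60),(5,255,255)))
    print(n,"blue",blobs(c["img"],(100,120,60),(125,255,255)))
a=cv2.resize(S["img"][215:330,255:365],None,fx=4.5,fy=4.5,interpolation=2)
b=cv2.resize(T["img"][145:240,222:302],None,fx=3.6,fy=3.6,interpolation=2)
d=cv2.resize(S["img"][145:225,255:360],None,fx=2.7,fy=2.7,interpolation=2)
o=np.zeros((600,800,3),np.uint8)
o[:a.shape[0],:a.shape[1]]=a; o[:b.shape[0],505:505+b.shape[1]]=b; o[350:350+d.shape[0],505:505+d.shape[1]]=d
cv2.imwrite("pics/crop1.png",o)
E
```

```text
S red [([293.2, 172.8], [288, 169, 11, 9, 83]), ([282.4, 190.6], [277, 186, 11, 10, 88])] []
S blue [([339.7, 177.2], [335, 173, 10, 9, 76]), ([102.9, 201.7], [97, 197, 12, 10, 83]), ([305.1, 244.1], [277, 234, 60, 29, 706])]
T red [([353.3, 159.2], [349, 154, 8, 11, 49]), ([383.1, 167.1], [380, 162, 9, 10, 49])] [([352.9, 159.8], [348, 155, 12, 11, 50]), ([385.4, 165.8], [383, 162, 7, 8, 21]), ([380.8, 169.5], [378, 165, 9, 8, 22])]
T blue [([332.7, 0.8], [330, 0, 7, 3, 17]), ([254.2, 189.9], [243, 166, 26, 49, 931]), ([377.7, 215.5], [373, 211, 11, 10, 85])]
```

View pics/crop1.png

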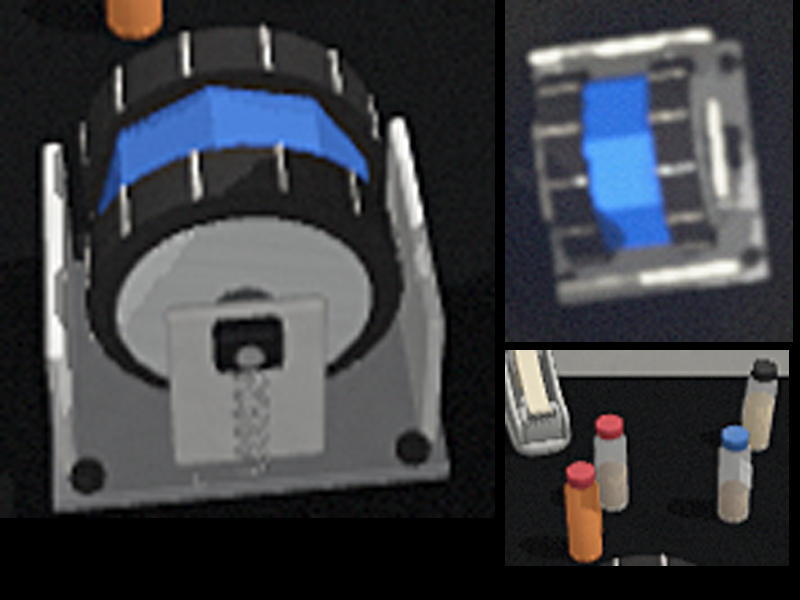

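Run:
```python
from h import *
S=viewer.read_camera("side");T=viewer.read_camera("top")
A=onz(S,267.2,328.3,0);B=onz(S,354.3,319.4,0); print("near corners",A,B,np.linalg.norm(A-B))
u=(A-B)/np.linalg.norm(A-B); n=np.array([-u[1],u[0],0]); print("yaw u deg",np.degrees(np.arctan2(u[1],u[0])))
ctr=(A+B)/2-n*0.068; print("ctr from side",ctr)
# top: guard panels (z=.08) white bars ends, crop px /3.6 + (222,145)
f=lambda x,y:(222+(x-505)/3.6,145+y/3.6)
P=[onz(T,*f(*p),.08) for p in((530,52),(712,34))]; print("panel+x top",P)
Q=[onz(T,*f(*p),.08) for p in((640,278),(740,264))]; print("panel-x",Q)
C=onz(T,*f(720,150),.096); print("cheek -y",C)
# base corners in top z=0
for p in((562,298),(768,278),(740,42)): print("corner",onz(T,*f(*p),0))
for nme,s,t in(("red",(293.2,172.8),(383.3,167)),("orange",(282.4,190.6),(353.1,159.4)),("blue",(339.7,177.2),(377.7,215.5))):
    print(nme,tri(S,s,T,t), onz(S,*s,.08),onz(T,*t,.082))
s=status.get_state(); print(Ro.from_rotvec(s["ee_rot"]).as_matrix().round(3))
```

```text
near corners [0.62762723 0.13843832 0.        ] [0.47375227 0.12060725 0.        ] 0.15490465468183867
yaw u deg 6.609967780688964
ctr from side [0.55851723 0.0619748  0.        ]
panel+x top [array([0.623328  , 0.12595712, 0.08      ]), array([0.6307351 , 0.01371973, 0.08      ])]
panel-x [array([0.48253438, 0.06115618, 0.08      ]), array([4.89202290e-01, 7.29266251e-05, 8.00000000e-02])]
cheek -y [0.55745599 0.00908914 0.096     ]
corner [0.47401287 0.123274   0.        ]
corner [ 0.48299362 -0.01138456  0.        ]
corner [0.6383521 0.0029525 0.       ]
red (array([ 0.59515158, -0.2134189 ,  0.08064696]), np.float64(0.00019104498021612368)) [ 0.59512254 -0.21428612  0.08      ] [ 0.59506178 -0.21327607  0.082     ]
orange (array([ 0.61451698, -0.14794403,  0.08155491]), np.float64(0.0008581649134519606)) [ 0.61516162 -0.15000477  0.08      ] [ 0.61401408 -0.147912    0.082     ]
blue (array([ 0.49044265, -0.19734891,  0.07994543]), np.float64(0.0020797189502260783)) [ 0.4914773  -0.19743743  0.08      ] [ 0.48931697 -0.19706035  0.082     ]
[[-0.968  0.25  -0.   ]
 [ 0.25   0.968 -0.001]
 [ 0.    -0.001 -1.   ]]
```

The crop confirms it: the clear vial with the red cap is at (0.595,-0.213), and the orange one beside it is the decoy. The stand is at about (0.557,0.062), yaw about 5°. I'll turn the tool so its y axis lies along stand x, then move over the +y tyre.

```bash
python3 -m inch '[[0,0,0,7.8,0],[0,0,0,7.8,0],[0,0,0,7.8,0],[0,0,0,7.8,0],[0,0,0,7.8,0],[0,0,0,7.8,0],[0,0,0,7.8,0],[0,0,0,7.8,0],[0,0,0,7.8,0],[0,0,0,0,0]]'; python3 -m inch '[[-3.5,2,0,0,0],[-3.5,2,0,0,0],[-3.5,2,0,0,0],[-3.5,2,0,0,0],[-3.5,2,0,0,0],[-3.5,2,0,0,0],[-3.5,2,0,0,0],[-3.5,2,0,0,0],[-3.5,2,0,0,0],[-3.5,2,0,0,0],[-3.5,2,0,0,0],[-3.5,2,0,0,0],[-3.5,2,0,0,0],[-3.5,2,0,0,0],[-3.5,2,0,0,0],[-3.5,2,0,0,0],[0,0,0,0,0],[0,0,0,0,0]]'
cat >> h.py <<'E'
C0=np.array([.557,.062,0]); Y=np.radians(5); U=np.array([np.cos(Y),np.sin(Y),0]);V=np.array([-np.sin(Y),np.cos(Y),0])
def st():
    s=status.get_state(); p=np.array(s["position"]); M=Ro.from_rotvec(s["ee_rot"]).as_matrix()
    d=p-C0; print("t",round(s["time"],2),"stand xy mm",np.round([d@U*1e3,d@V*1e3],1),"tip z",round(p[2]*1e3-25,1),"F",np.round(s["force"],2),"open",round(s["opening"],4),"grip",s["grasp_force"],"tooly yaw",round(np.degrees(np.arctan2(M[1,1],M[0,1])),2),"tz",np.round(M[:,2],3),"q7",round(s["qpos"][6],2)); return s
E
python3 -c "
from h import *
st()"
```

```text
time: 1.3
position: [0.1624, 0.6293, 0.2517]
ee_rot: [2.117, 2.321, 0.0]
force: [0.2, 0.4, -0.7]
opening: 0.0165
grasp_force: 0.0
time: 3.1
position: [0.5332, 0.1004, 0.2515]
ee_rot: [-2.116, -2.322, 0.001]
force: [-0.5, 0.3, -0.1]
opening: 0.0005
grasp_force: 0.0
t 3.1 stand xy mm [-20.3  40.4] tip z 226.5 F [-0.51  0.27 -0.09] open 0.0005 grip 0.0 tooly yaw 5.33 tz [-0. -0. -1.] q7 -0.1
```

```bash
python3 -m inch '[[-0.4,0.2,2.4,0,0],[-0.4,0.2,2.5,0,0],[0,0,2.5,0,0],[0,0,0.2,0,0],[0,0,0,0,0],[0,0,0,0,0]]' >/dev/null; python3 -c "
from h import *
st();a=viewer.read_camera('side');w=viewer.read_camera('wrist')
cv2.imwrite('pics/a2.png',np.hstack([cv2.resize(a['img'][170:350,240:380],None,fx=2.85,fy=2.85),cv2.resize(w['img'],(400,250)).repeat(1,0) if 0 else cv2.copyMakeBorder(cv2.resize(w['img'],(400,250)),0,263,0,0,0)]))"
```

```text
t 3.7 stand xy mm [-15.7  34.4] tip z 152.0 F [ 0.75  0.94 -0.35] open 0.0006 grip 0.0 tooly yaw 5.43 tz [ 0.002  0.001 -1.   ] q7 -0.07
```

View pics/a2.png

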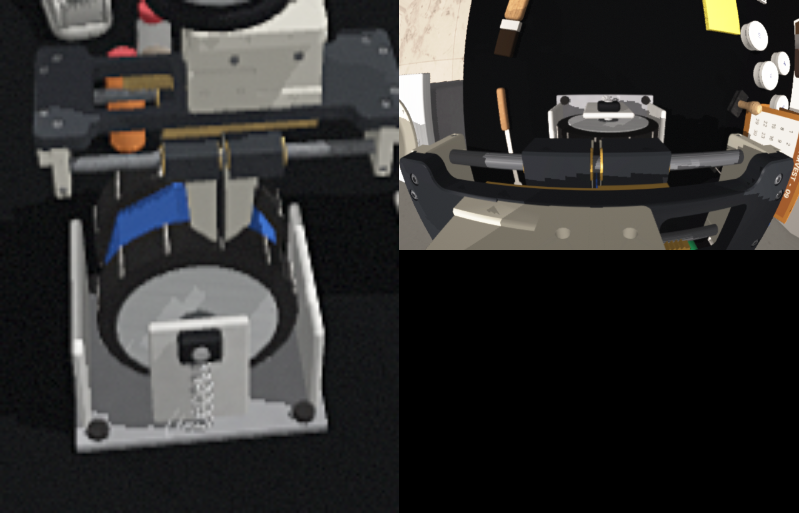

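The closed fingertips stand over the +y tyre (crop tip near (222,245)), and the tips taper. Next I'll feel for the rim.

```bash
f(){ python3 -c "
from h import *
st()"; }; python3 -m inch '[[-0.2,0,0.1,0,0],[0,0,0.1,0,0],[0,0,0,0,0],[0,0,0,0,0]]'>/dev/null; f; python3 -m inch '[[0,0,0.05,0,0],[0,0,0.05,0,0],[0,0,0,0,0],[0,0,0,0,0]]'>/dev/null; f;  python3 -m inch '[[0,0,0.05,0,0],[0,0,0,0,0]]'>/dev/null; f
```

```text
t 4.2 stand xy mm [-16.4  31.3] tip z 148.8 F [ 0.03 -0.11  0.69] open 0.0 grip 0.0 tooly yaw 5.31 tz [-0.  0. -1.] q7 -0.06
t 4.6 stand xy mm [-16.4  31.4] tip z 147.6 F [-0.57 -0.13  0.29] open 0.0003 grip 0.0 tooly yaw 5.32 tz [-0. -0. -1.] q7 -0.06
t 4.8 stand xy mm [-16.4  31.4] tip z 147.2 F [-0.28  0.03 -0.1 ] open 0.0006 grip 0.05465021473355591 tooly yaw 5.32 tz [-0.  0. -1.] q7 -0.06
```

```bash
f(){ python3 -c "
from h import *
st()"; }; python3 -m inch '[[0,0.2,0.06,0,0],[0,0,0.05,0,0],[0,0,0,0,0]]'>/dev/null; f; python3 -m inch '[[0,0,0.05,0,0],[0,0,0,0,0]]'>/dev/null; f;  python3 -m inch '[[0,0,0.05,0,0],[0,0,0,0,0]]'>/dev/null; f
```

```text
t 5.1 stand xy mm [-14.1  31.4] tip z 146.5 F [-1.1  -0.15  4.31] open 0.0008 grip 2.201787088997662 tooly yaw 5.32 tz [ 0.  0. -1.] q7 -0.06
t 5.3 stand xy mm [-14.1  31.4] tip z 146.0 F [-1.98 -0.72  6.5 ] open 0.0005 grip 3.0357415415346622 tooly yaw 5.32 tz [ 0.001  0.    -1.   ] q7 -0.06
t 5.5 stand xy mm [-14.   31.5] tip z 145.8 F [-1.56  0.05  6.72] open 0.0004 grip 3.7256859987974167 tooly yaw 5.32 tz [ 0.001  0.    -1.   ] q7 -0.06
```

```bash
f(){ python3 -c "
from h import *
st()"; }; python3 -m inch '[[0,0.2,-0.03,0,0],[0,0.3,0,0,0]]'>/dev/null; f; python3 -m inch '[[0,0.3,0,0,0]]'>/dev/null; f;  python3 -m inch '[[0,0.3,0,0,0]]'>/dev/null; f
```

```text
t 5.7 stand xy mm [-8.9 31.5] tip z 146.2 F [-1.73 -0.43  7.45] open 0.0005 grip 4.056303575634956 tooly yaw 5.32 tz [ 0.001  0.    -1.   ] q7 -0.06
t 5.8 stand xy mm [-5.4 31.6] tip z 146.4 F [-1.34 -0.62  8.03] open 0.0004 grip 4.094437702442519 tooly yaw 5.32 tz [ 0.002  0.001 -1.   ] q7 -0.06
t 5.9 stand xy mm [-2.1 31.6] tip z 146.6 F [-1.07 -0.22  7.83] open 0.0006 grip 3.995062934091038 tooly yaw 5.32 tz [ 0.003  0.001 -1.   ] q7 -0.06
```

```bash
f(){ python3 -c "
from h import *
st()"; }; python3 -m inch '[[0,0.3,-0.08,0,0],[0,0.3,-0.02,0,0]]'>/dev/null; f; python3 -m inch '[[0,0.3,-0.02,0,0],[0,0.3,-0.02,0,0]]'>/dev/null; f;  python3 -m inch '[[0,0.3,-0.01,0,0],[0,0.3,-0.01,0,0]]'>/dev/null; f
```

```text
t 6.1 stand xy mm [ 3.5 31.6] tip z 147.2 F [-0.86 -0.56  5.45] open 0.0004 grip 2.484872080385685 tooly yaw 5.32 tz [ 0.002  0.    -1.   ] q7 -0.06
t 6.3 stand xy mm [ 9.1 31.7] tip z 147.1 F [-1.08 -0.56  2.73] open 0.0007 grip 1.759235984645784 tooly yaw 5.32 tz [ 0.001  0.    -1.   ] q7 -0.05
t 6.5 stand xy mm [14.6 31.7] tip z 146.7 F [-1.26  0.19  1.7 ] open 0.0004 grip 0.7460135221481323 tooly yaw 5.33 tz [-0.001  0.    -1.   ] q7 -0.05
```

```bash
f(){ python3 -c "
from h import *
st()"; }; python3 -m inch '[[0,0,-0.8,0,0],[0,0,-0.4,0,0],[0,-3,0,0,0],[0,-1,0,0,0],[0,0,0.4,0,0],[0,0,0.4,0,0],[0,0,0.2,0,0],[0,0,0,0,0]]'>/dev/null; f
python3 - <<'E'
from h import *
for n,(x0,x1,y0,y1) in (("side",(255,365,215,330)),("top",(222,302,145,240))):
    c=viewer.read_camera(n); cv2.imwrite(f"pics/s1_{n}.png",c["img"])
    print(n,[b for b in blobs(c["img"],(18,90,70),(38,255,255),4) if x0<b[0][0]<x1 and y0<b[0][1]<y1])
E
```

```text
t 7.3 stand xy mm [-25.   31.2] tip z 148.4 F [ 0.45 -0.5   0.71] open 0.0006 grip 0.0 tooly yaw 5.31 tz [-0. -0. -1.] q7 -0.07
side [([325.0, 220.5], [325, 219, 1, 4, 4]), ([302.8, 224.8], [302, 221, 2, 10, 12]), ([326.0, 226.0], [326, 224, 1, 5, 5])]
top []
```

```bash
f(){ python3 -c "
from h import *
st()"; }; python3 -m inch '[[0,0.5,0.08,0,0],[0,0,0.04,0,0],[0,0,0,0,0]]'>/dev/null; f; python3 -m inch '[[0,0,0.05,0,0],[0,0,0,0,0]]'>/dev/null; f; python3 -m inch '[[0,0,0.04,0,0],[0,0,0,0,0]]'>/dev/null; f
```

```text
t 7.7 stand xy mm [-20.1  31.3] tip z 147.7 F [-0.14 -0.19  0.5 ] open 0.0002 grip 0.0 tooly yaw 5.31 tz [ 0. -0. -1.] q7 -0.06
t 7.9 stand xy mm [-20.5  31.3] tip z 147.2 F [0.25 0.25 0.25] open 0.0002 grip 0.0 tooly yaw 5.32 tz [-0. -0. -1.] q7 -0.06
t 8.1 stand xy mm [-20.4  31.4] tip z 146.9 F [-0.68  0.1   0.79] open 0.0007 grip 0.0 tooly yaw 5.32 tz [-0.  0. -1.] q7 -0.06
```

```bash
f(){ python3 -c "
from h import *
st()"; }; python3 -m inch '[[0,0,0.06,0,0],[0,0,0.06,0,0],[0,0,0,0,0]]'>/dev/null; f; python3 -m inch '[[0,0.3,0,0,0],[0,0.3,0,0,0]]'>/dev/null; f; python3 -m inch '[[0,0.2,0,0,0]]'>/dev/null; f
```

```text
t 8.4 stand xy mm [-20.3  31.4] tip z 145.7 F [ 0.33 -0.19 -0.05] open 0.0006 grip 0.2683255076408386 tooly yaw 5.32 tz [ 0.  0. -1.] q7 -0.06
t 8.6 stand xy mm [-14.2  31.4] tip z 146.0 F [-2.01 -0.49  4.45] open 0.0004 grip 2.3376422887668014 tooly yaw 5.32 tz [-0.  0. -1.] q7 -0.06
t 8.7 stand xy mm [-11.6  31.5] tip z 146.2 F [-2.08  0.52  5.29] open 0.0008 grip 2.634375225752592 tooly yaw 5.31 tz [ 0.001  0.    -1.   ] q7 -0.06
```

```bash
f(){ python3 -c "
from h import *
st()"; }; python3 -m inch '[[0,0.4,-0.04,0,0],[0,0.4,-0.02,0,0]]'>/dev/null; f; python3 -m inch '[[0,0.4,-0.01,0,0],[0,0.4,0,0,0]]'>/dev/null; f; python3 -m inch '[[0,0.4,0.02,0,0]]'>/dev/null; f
```

```text
t 8.9 stand xy mm [-3.5 31.6] tip z 146.9 F [-0.39  0.36  4.69] open 0.0007 grip 2.252543494105339 tooly yaw 5.32 tz [ 0.001  0.    -1.   ] q7 -0.06
t 9.1 stand xy mm [ 4.4 31.6] tip z 146.7 F [-0.2  -0.86  5.68] open 0.0003 grip 2.2945161536335945 tooly yaw 5.32 tz [ 0.001  0.    -1.   ] q7 -0.06
t 9.2 stand xy mm [ 8.3 31.7] tip z 146.4 F [ 0.43 -0.01  4.49] open 0.0008 grip 2.2676609829068184 tooly yaw 5.32 tz [ 0.001  0.    -1.   ] q7 -0.05
```

```bash
f(){ python3 -c "
from h import *
st()"; }; python3 -m inch '[[0,0.4,0.03,0,0],[0,0.4,0.05,0,0]]'>/dev/null; f; python3 -m inch '[[0,0.4,0.08,0,0]]'>/dev/null; f; python3 -m inch '[[0,0.4,0.1,0,0]]'>/dev/null; f;  python3 -m inch '[[0,0,-0.9,0,0],[0,0,-0.6,0,0],[0,-3,0,0,0],[0,-1.8,0,0,0],[0,0,0.6,0,0],[0,0,0.4,0,0],[0,0,0.2,0,0],[0,0,0,0,0]]'>/dev/null; f
python3 - <<'E'
from h import *
for n,(x0,x1,y0,y1) in (("side",(255,365,215,330)),("top",(222,302,145,240))):
    c=viewer.read_camera(n); cv2.imwrite(f"pics/s2_{n}.png",c["img"])
    print(n,[b for b in blobs(c["img"],(18,90,70),(38,255,255),4) if x0<b[0][0]<x1 and y0<b[0][1]<y1])
a=[cv2.imread(f"pics/s{i}_side.png")[200:330,255:365] for i in(1,2)]
cv2.imwrite("pics/v5.png",cv2.resize(np.hstack(a),None,fx=3.6,fy=3.6))
E
```

```text
t 9.4 stand xy mm [16.1 31.7] tip z 145.4 F [-0.3   0.91  3.83] open 0.0004 grip 1.7116584861651063 tooly yaw 5.32 tz [ 0.  0. -1.] q7 -0.05
t 9.5 stand xy mm [20.  31.7] tip z 144.4 F [-0.56  1.25  2.63] open 0.0004 grip 1.4937103822018116 tooly yaw 5.33 tz [ 0.  0. -1.] q7 -0.05
t 9.6 stand xy mm [23.9 31.8] tip z 143.3 F [-0.03  0.46  2.67] open 0.0004 grip 1.1611558869481087 tooly yaw 5.32 tz [-0.  0. -1.] q7 -0.05
t 10.4 stand xy mm [-23.8  31.2] tip z 146.2 F [-0.52 -0.28  0.3 ] open 0.0007 grip 0.0 tooly yaw 5.3 tz [-0. -0. -1.] q7 -0.07
side [([326.7, 216.0], [302, 213, 54, 7, 156]), ([324.8, 225.0], [324, 221, 2, 9, 9]), ([302.1, 226.8], [301, 222, 3, 10, 14]), ([322.0, 227.5], [322, 226, 1, 4, 4])]
top [([250.2, 209.6], [249, 209, 3, 2, 5])]
```

View pics/v5.png

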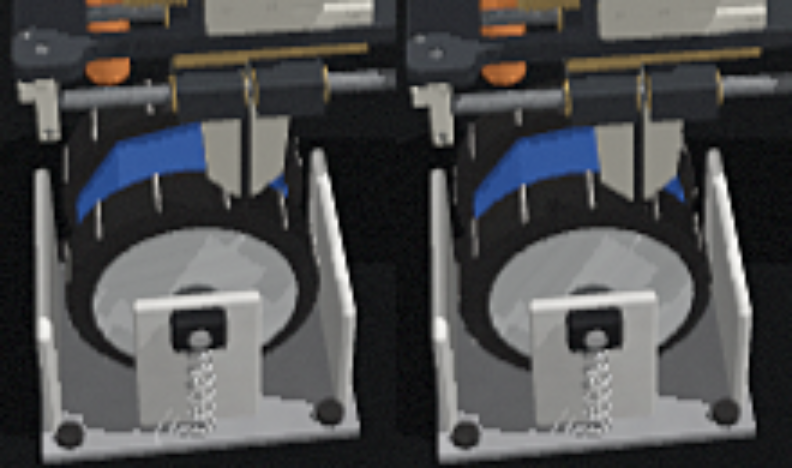

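Left is after stroke 1, right after stroke 2. The ticks have moved left (towards +x) by about 40°, and no yellow mark shows yet. I'll make more strokes.

```bash
f(){ python3 -c "
from h import *
st()"; }; python3 -m inch '[[0,0.4,0.05,0,0],[0,0.4,0,0,0],[0,0.3,0,0,0]]'>/dev/null; f; python3 -m inch '[[0,0.3,0,0,0]]'>/dev/null; f; python3 -m inch '[[0,0.3,0,0,0]]'>/dev/null; f
```

```text
t 10.8 stand xy mm [-12.6  31.4] tip z 146.2 F [ 0.05  0.53 -0.38] open 0.0005 grip 0.0 tooly yaw 5.31 tz [ 0.  0. -1.] q7 -0.06
t 10.9 stand xy mm [-10.   31.4] tip z 146.2 F [-0.99  0.    1.04] open 0.0004 grip 0.6404904462397099 tooly yaw 5.32 tz [-0.  0. -1.] q7 -0.06
t 11.0 stand xy mm [-7.2 31.5] tip z 146.2 F [-0.32  0.54  1.33] open 0.0004 grip 0.9311058232560754 tooly yaw 5.32 tz [-0.  0. -1.] q7 -0.06
```

```bash
f(){ python3 -c "
from h import *
st()"; }; python3 -m inch '[[0,0.3,0.05,0,0],[0,0.3,0.03,0,0]]'>/dev/null; f; python3 -m inch '[[0,0.4,0.02,0,0],[0,0.4,0.01,0,0]]'>/dev/null; f; python3 -m inch '[[0,0.4,0.03,0,0],[0,0.4,0.03,0,0]]'>/dev/null; f
```

```text
t 11.2 stand xy mm [-0.7 31.5] tip z 145.8 F [-0.04  1.3   3.61] open 0.0002 grip 1.9874728977447376 tooly yaw 5.32 tz [ 0.001  0.    -1.   ] q7 -0.06
t 11.4 stand xy mm [ 7.3 31.6] tip z 145.4 F [-0.23  0.03  2.56] open 0.0004 grip 1.8170120939612389 tooly yaw 5.32 tz [ 0.001  0.    -1.   ] q7 -0.05
t 11.6 stand xy mm [15.1 31.7] tip z 144.4 F [-0.21  0.12  2.3 ] open 0.0004 grip 1.2498735106782988 tooly yaw 5.32 tz [ 0.  0. -1.] q7 -0.05
```

```bash
f(){ python3 -c "
from h import *
st()"; }; python3 -m inch '[[0,0.4,0.08,0,0],[0,0.4,0.1,0,0]]'>/dev/null; f; python3 -m inch '[[0,0.4,0.12,0,0]]'>/dev/null; f;python3 -m inch '[[0,0.4,0.14,0,0]]'>/dev/null; f;  python3 -m inch '[[0,0,-0.9,0,0],[0,0,-0.9,0,0]]'>/dev/null;  python3 - <<'E'
from h import *
st()
for n,(x0,x1,y0,y1) in (("side",(255,365,215,330)),("top",(222,302,145,240))):
    c=viewer.read_camera(n); cv2.imwrite(f"pics/s3_{n}.png",c["img"])
    print(n,[b for b in blobs(c["img"],(18,90,70),(38,255,255),4) if x0<b[0][0]<x1 and y0<b[0][1]<y1])
E
python3 -m inch '[[0,-3,0,0,0],[0,-2,0,0,0],[0,0,0.8,0,0],[0,0,0.4,0,0],[0,0,0,0,0]]'>/dev/null; f
```

```text
t 11.8 stand xy mm [22.9 31.7] tip z 142.4 F [-0.12  0.63  1.97] open 0.0001 grip 0.9083975851535797 tooly yaw 5.32 tz [-0.  0. -1.] q7 -0.05
t 11.9 stand xy mm [26.8 31.8] tip z 141.0 F [-0.18  0.4   1.33] open 0.0003 grip 0.5389203876256943 tooly yaw 5.32 tz [-0.001  0.    -1.   ] q7 -0.05
t 12.0 stand xy mm [30.6 31.5] tip z 139.5 F [-0.74 -0.05  1.52] open -0.0001 grip 0.25600128807127476 tooly yaw 5.32 tz [-0.001 -0.    -1.   ] q7 -0.05
t 12.2 stand xy mm [30.2 31.3] tip z 158.0 F [-0.05  0.32  0.07] open 0.0002 grip 0.0 tooly yaw 5.3 tz [-0.001 -0.001 -1.   ] q7 -0.05
side [([307.5, 216.5], [307, 216, 2, 2, 4]), ([264.5, 223.0], [264, 218, 2, 11, 11]), ([307.9, 222.3], [307, 220, 2, 6, 7]), ([285.0, 224.0], [285, 222, 1, 5, 5]), ([288.0, 224.0], [288, 222, 1, 5, 5])]
top []
t 12.8 stand xy mm [-18.9  31.3] tip z 145.5 F [-0.42  0.08 -0.64] open 0.0005 grip 0.0 tooly yaw 5.32 tz [-0. -0. -1.] q7 -0.06
```

```bash
f(){ python3 -c "
from h import *
st()"; }; python3 -m inch '[[0,0.3,0.04,0,0],[0,0.3,0.02,0,0]]'>/dev/null; f; python3 -m inch '[[0,0.3,0.02,0,0],[0,0.3,0,0,0]]'>/dev/null; f; python3 -m inch '[[0,0.3,0.02,0,0]]'>/dev/null; f;  python3 -m inch '[[0,0.3,0.02,0,0]]'>/dev/null; f
```

```text
t 13.0 stand xy mm [-12.4  31.4] tip z 145.5 F [-0.62  0.61 -0.31] open 0.001 grip 0.0 tooly yaw 5.31 tz [ 0.001  0.    -1.   ] q7 -0.06
t 13.2 stand xy mm [-6.7 31.4] tip z 145.2 F [ 0.6   0.46 -0.21] open 0.0002 grip 0.0 tooly yaw 5.32 tz [ 0.  0. -1.] q7 -0.06
t 13.3 stand xy mm [-3.9 31.5] tip z 145.0 F [ 0.31 -0.12 -0.09] open 0.0005 grip 0.17732794862240553 tooly yaw 5.31 tz [ 0.  0. -1.] q7 -0.06
t 13.4 stand xy mm [-1.2 31.5] tip z 144.8 F [-0.93  1.62  0.92] open 0.0003 grip 0.6065995898097754 tooly yaw 5.32 tz [-0. -0. -1.] q7 -0.06
```

```bash
f(){ python3 -c "
from h import *
st()"; }; python3 -m inch '[[0,0,-0.3,0,0],[0,-2,0,0,0],[0,0,0.3,0,0],[0,0,0.08,0,0],[0,0.2,0.02,0,0]]'>/dev/null; f; python3 -m inch '[[0,0.3,0,0,0],[0,0.3,0,0,0]]'>/dev/null; f; python3 -m inch '[[0,0.3,0,0,0]]'>/dev/null; f
```

```text
t 13.9 stand xy mm [-18.9  31.4] tip z 143.9 F [ 0.38 -0.45  0.7 ] open 0.0006 grip 0.0 tooly yaw 5.32 tz [ 0.  0. -1.] q7 -0.06
t 14.1 stand xy mm [-12.6  31.4] tip z 143.9 F [-0.79 -0.79  1.8 ] open 0.0004 grip 0.3003586269915104 tooly yaw 5.31 tz [ 0.  0. -1.] q7 -0.06
t 14.2 stand xy mm [-9.9 31.4] tip z 143.8 F [-0.96  0.18  1.78] open 0.0005 grip 1.0005178473602427 tooly yaw 5.32 tz [-0. -0. -1.] q7 -0.06
```

```bash
f(){ python3 -c "
from h import *
st()"; }; python3 -m inch '[[0,0.3,0.03,0,0],[0,0.3,0.02,0,0]]'>/dev/null; f; python3 -m inch '[[0,0.4,0.02,0,0],[0,0.4,0.01,0,0]]'>/dev/null; f; python3 -m inch '[[0,0.4,0.04,0,0],[0,0.4,0.05,0,0]]'>/dev/null; f;python3 -m inch '[[0,0.4,0.08,0,0],[0,0.4,0.1,0,0]]'>/dev/null; f
```

```text
t 14.4 stand xy mm [-3.7 31.5] tip z 143.7 F [-0.53 -0.02  3.12] open 0.0001 grip 1.9774371944367886 tooly yaw 5.32 tz [ 0.001  0.    -1.   ] q7 -0.06
t 14.6 stand xy mm [ 4.4 31.6] tip z 143.4 F [-1.06 -0.47  4.03] open 0.0005 grip 1.987854876788333 tooly yaw 5.32 tz [ 0.001  0.    -1.   ] q7 -0.05
t 14.8 stand xy mm [12.4 31.6] tip z 142.4 F [ 0.5  -0.81  4.55] open 0.0006 grip 2.1522151306271553 tooly yaw 5.32 tz [ 0.001  0.    -1.   ] q7 -0.05
t 15.0 stand xy mm [20.4 31.7] tip z 140.4 F [ 0.08 -0.    5.53] open 0.0004 grip 2.048513201298192 tooly yaw 5.32 tz [ 0.001  0.    -1.   ] q7 -0.05
```

```bash
f(){ python3 -c "
from h import *
st()"; }; python3 -m inch '[[0,0.4,0.09,0,0],[0,0.4,0.12,0,0]]'>/dev/null; f;  python3 -m inch '[[0,0,-0.9,0,0],[0,0,-0.9,0,0]]'>/dev/null;  python3 - <<'E'
from h import *
st()
for n,(x0,x1,y0,y1) in (("side",(255,365,215,330)),("top",(222,302,145,240))):
    c=viewer.read_camera(n); cv2.imwrite(f"pics/s4_{n}.png",c["img"])
    print(n,[b for b in blobs(c["img"],(18,90,70),(38,255,255),4) if x0<b[0][0]<x1 and y0<b[0][1]<y1])
E
python3 -m inch '[[0,-3,0,0,0],[0,-1.8,0,0,0],[0,0,0.8,0,0],[0,0,0.6,0,0],[0,0,0,0,0]]'>/dev/null; f
```

```text
t 15.2 stand xy mm [27.8 31.7] tip z 137.9 F [-0.75  1.37  2.3 ] open 0.0004 grip 1.0883921384811401 tooly yaw 5.32 tz [-0.  0. -1.] q7 -0.05
t 15.4 stand xy mm [26.7 31.3] tip z 155.8 F [ 0.21 -0.81 -0.  ] open 0.0004 grip 0.0 tooly yaw 5.31 tz [-0.003 -0.001 -1.   ] q7 -0.05
side [([266.9, 223.3], [266, 219, 2, 10, 11]), ([290.0, 223.0], [290, 219, 1, 9, 9]), ([310.0, 223.5], [310, 221, 1, 6, 6]), ([287.0, 224.5], [287, 223, 1, 4, 4]), ([327.4, 232.6], [326, 228, 4, 10, 24]), ([331.5, 259.8], [330, 255, 4, 11, 32])]
top [([246.2, 181.6], [245, 181, 3, 2, 5]), ([271.8, 203.5], [267, 202, 10, 4, 37])]
t 16.0 stand xy mm [-20.2  31.3] tip z 141.2 F [-0.17 -0.33  1.07] open 0.0005 grip 0.0 tooly yaw 5.31 tz [-0.001 -0.    -1.   ] q7 -0.06
```

```bash
cat >> h.py <<'E'
def ang(c,px,y,R=.060,z0=.085):
    th=np.radians(np.arange(-90,90,.25)); X=[C0+U*R*np.sin(t)+V*y+np.array([0,0,z0+R*np.cos(t)]) for t in th]
    e=[np.linalg.norm(proj(c,x)-px) for x in X]; i=int(np.argmin(e)); return round(np.degrees(th[i]),1),round(e[i],1)
E
python3 - <<'E'
from h import *
S=viewer.read_camera("side");T=viewer.read_camera("top")
print(ang(S,(327.4,232.6),-.032),ang(S,(331.5,259.8),.032),ang(T,(271.8,203.5),-.032))
cv2.imwrite("pics/v6.png",cv2.resize(np.hstack([cv2.imread("pics/s4_side.png")[200:330,255:365],cv2.imread("pics/s4_top.png")[125:255,210:320]]),None,fx=3.6,fy=3.6))
E
```

```text
(np.float64(-42.8), np.float64(2.4)) (np.float64(-44.0), np.float64(3.1)) (np.float64(-42.5), np.float64(0.6))
```

View pics/v6.png

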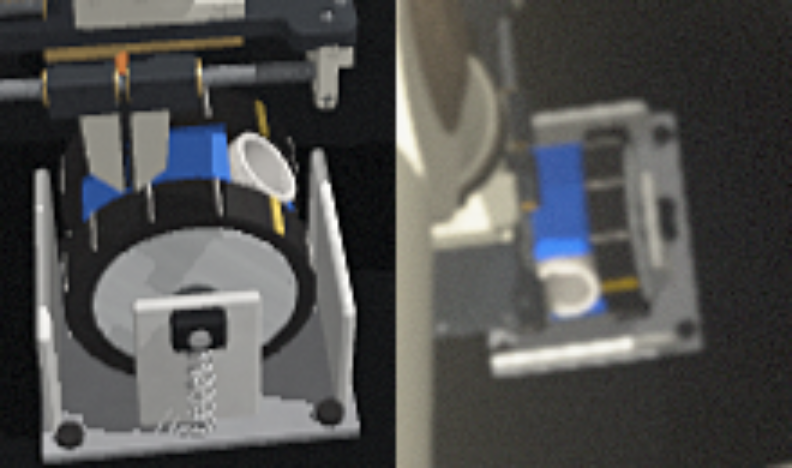

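The yellow mark and white pocket are visible at side (331,260) and (327,232). The pocket is about 43° short of the top. Next stroke.

```bash
f(){ python3 -c "
from h import *
st()"; }; python3 -m inch '[[0,0.3,0,0,0]]'>/dev/null; f; python3 -m inch '[[0,0.2,0,0,0]]'>/dev/null; f; python3 -m inch '[[0,0.3,0,0,0]]'>/dev/null; f
```

```text
t 16.2 stand xy mm [-16.9  31.3] tip z 142.1 F [ 0.22 -0.57 -0.28] open -0.0 grip 0.0 tooly yaw 5.31 tz [-0. -0. -1.] q7 -0.06
t 16.3 stand xy mm [-14.5  31.4] tip z 142.3 F [ 0.29  0.87 -0.38] open 0.0004 grip 0.0 tooly yaw 5.31 tz [ 0.001  0.    -1.   ] q7 -0.06
t 16.4 stand xy mm [-11.9  31.4] tip z 142.3 F [-0.7  -0.28  0.26] open 0.0002 grip 0.24855589494109154 tooly yaw 5.32 tz [ 0.  0. -1.] q7 -0.06
```

```bash
f(){ python3 -c "
from h import *
st()"; }; python3 -m inch '[[0,0.1,0.06,0,0],[0,0.2,0.02,0,0]]'>/dev/null; f; python3 -m inch '[[0,0.3,0.02,0,0],[0,0.3,0.01,0,0]]'>/dev/null; f; python3 -m inch '[[0,0.4,0,0,0]]'>/dev/null; f;  python3 -m inch '[[0,0.4,0.02,0,0]]'>/dev/null; f
```

```text
t 16.6 stand xy mm [-9.2 31.4] tip z 141.6 F [-1.44 -0.06  4.02] open 0.0004 grip 2.132850280031562 tooly yaw 5.32 tz [-0.  0. -1.] q7 -0.06
t 16.8 stand xy mm [-2.6 31.5] tip z 141.7 F [-0.75 -0.68  4.9 ] open 0.0002 grip 2.589634811306496 tooly yaw 5.32 tz [ 0.001  0.    -1.   ] q7 -0.06
t 16.9 stand xy mm [ 1.5 31.6] tip z 141.7 F [-0.67  1.11  3.92] open 0.0006 grip 2.3679191060364246 tooly yaw 5.32 tz [ 0.001  0.    -1.   ] q7 -0.05
t 17.0 stand xy mm [ 5.6 31.6] tip z 141.5 F [0.13 0.23 4.49] open 0.0006 grip 2.5140580907464027 tooly yaw 5.32 tz [ 0.001  0.    -1.   ] q7 -0.05
```

```bash
f(){ python3 -c "
from h import *
st()"; }; python3 -m inch '[[0,0.4,0.04,0,0],[0,0.4,0.06,0,0]]'>/dev/null; f; python3 -m inch '[[0,0.4,0.08,0,0],[0,0.2,0.04,0,0],[0,0.1,0.02,0,0]]'>/dev/null; f; python3 -m inch '[[0,0,-0.9,0,0],[0,0,-0.9,0,0],[0,0,-0.9,0,0],[0,0,0,0,0]]'>/dev/null;  python3 - <<'E'
from h import *
st()
for n,(x0,x1,y0,y1) in (("side",(255,365,215,330)),("top",(222,302,145,240))):
    c=viewer.read_camera(n); cv2.imwrite(f"pics/s5_{n}.png",c["img"])
    for b in blobs(c["img"],(18,90,70),(38,255,255),4):
        if x0<b[0][0]<x1 and y0<b[0][1]<y1: print(n,b,ang(c,b[0],.032),ang(c,b[0],-.032))
E
```

```text
t 17.2 stand xy mm [13.7 31.7] tip z 140.4 F [ 0.11 -0.01  5.  ] open 0.0005 grip 2.320271646603942 tooly yaw 5.32 tz [ 0.002  0.    -1.   ] q7 -0.05
t 17.5 stand xy mm [20.2 31.7] tip z 138.6 F [0.04 0.03 5.  ] open 0.0006 grip 2.4265337793622166 tooly yaw 5.32 tz [ 0.001  0.    -1.   ] q7 -0.05
t 17.9 stand xy mm [20.4 31.5] tip z 167.2 F [0.31 0.66 0.47] open 0.0004 grip 0.0 tooly yaw 5.31 tz [ 0.002  0.001 -1.   ] q7 -0.05
side ([271.0, 217.5], [271, 213, 1, 10, 10]) (np.float64(30.0), np.float64(43.2)) (np.float64(42.0), np.float64(19.7))
side ([315.0, 218.5], [315, 217, 1, 4, 4]) (np.float64(-8.8), np.float64(33.2)) (np.float64(-14.5), np.float64(7.1))
side ([311.9, 227.8], [310, 224, 4, 9, 29]) (np.float64(-6.0), np.float64(23.8)) (np.float64(-11.0), np.float64(2.4))
side ([315.1, 254.4], [313, 250, 5, 10, 36]) (np.float64(-11.5), np.float64(2.6)) (np.float64(-90.0), np.float64(24.9))
top ([246.0, 185.5], [245, 185, 3, 2, 6]) (np.float64(1.8), np.float64(7.4)) (np.float64(1.0), np.float64(23.4))
top ([269.0, 190.0], [264, 188, 11, 5, 46]) (np.float64(-14.5), np.float64(29.6)) (np.float64(-12.8), np.float64(1.2))
```

```bash
f(){ python3 -c "
from h import *
st()"; }; python3 -m inch '[[0,-2,0,0,0],[0,-0.6,0,0,0],[0,0,0.9,0,0],[0,0,0.9,0,0],[0,0,0.5,0,0],[0,0,0,0,0]]'>/dev/null; f; python3 -m inch '[[0,0,0.1,0,0],[0,0,0.06,0,0],[0,0,0,0,0]]'>/dev/null; f; python3 -m inch '[[0,0,0.06,0,0],[0,0,0,0,0]]'>/dev/null; f
```

```text
t 18.6 stand xy mm [-6.3 31.4] tip z 141.7 F [-0.64 -0.05  2.77] open 0.0003 grip 1.385167557746172 tooly yaw 5.31 tz [-0.001 -0.    -1.   ] q7 -0.06
t 18.9 stand xy mm [-5.9 31.4] tip z 141.3 F [-1.24 -1.15  4.41] open 0.0004 grip 2.211485132575035 tooly yaw 5.31 tz [ 0.001  0.    -1.   ] q7 -0.06
t 19.1 stand xy mm [-5.9 31.4] tip z 140.9 F [-1.09 -0.16  5.51] open 0.0004 grip 3.103511966764927 tooly yaw 5.31 tz [ 0.001  0.    -1.   ] q7 -0.06
```

```bash
f(){ python3 -c "
from h import *
st()"; }; python3 -m inch '[[0,0.2,-0.02,0,0],[0,0.2,0,0,0],[0,0.2,0,0,0]]'>/dev/null; f; python3 -m inch '[[0,0.2,0,0,0],[0,0.2,0,0,0],[0,0.15,0,0,0],[0,0.05,0,0,0],[0,0,0,0,0]]'>/dev/null; f; python3 -m inch '[[0,0,-0.3,0,0],[0,0,-0.9,0,0],[0,0,-0.9,0,0],[0,0,-0.9,0,0],[4,0,-1,0,0],[4,0,-1,0,0],[4,0,-1,0,0],[0,0,0,0,0]]'>/dev/null;  python3 - <<'E'
from h import *
st()
for n,(x0,x1,y0,y1) in (("side",(255,365,215,330)),("top",(222,302,145,240))):
    c=viewer.read_camera(n); cv2.imwrite(f"pics/s6_{n}.png",c["img"])
    for b in blobs(c["img"],(18,90,70),(38,255,255),4):
        if x0<b[0][0]<x1 and y0<b[0][1]<y1: print(n,b,ang(c,b[0],.032),ang(c,b[0],-.032))
cv2.imwrite("pics/v7.png",cv2.resize(np.hstack([cv2.imread("pics/s6_side.png")[200:330,255:365],cv2.imread("pics/s6_top.png")[125:255,210:320]]),None,fx=3.6,fy=3.6))
E
```

```text
t 19.4 stand xy mm [ 0.2 31.5] tip z 141.1 F [-0.53 -0.01  5.34] open 0.0006 grip 2.7557102069911745 tooly yaw 5.32 tz [ 0.001  0.    -1.   ] q7 -0.05
t 19.9 stand xy mm [ 6.3 31.6] tip z 141.0 F [-0.3   0.57  5.69] open 0.0004 grip 2.608794718980789 tooly yaw 5.32 tz [ 0.001  0.    -1.   ] q7 -0.05
t 20.7 stand xy mm [  4.8 160.1] tip z 202.8 F [-0.26  0.16 -0.09] open 0.0006 grip 0.0 tooly yaw 5.87 tz [ 0.002  0.006 -1.   ] q7 -0.28
side ([277.2, 232.2], [266, 229, 22, 13, 129]) (np.float64(30.8), np.float64(27.3)) (np.float64(48.8), np.float64(4.4))
side ([312.5, 253.7], [284, 250, 67, 12, 206]) (np.float64(-7.3), np.float64(2.0)) (np.float64(-90.0), np.float64(27.2))
side ([311.0, 261.0], [311, 259, 1, 5, 5]) (np.float64(-4.8), np.float64(9.4)) (np.float64(-90.0), np.float64(31.1))
side ([283.1, 266.3], [282, 260, 3, 13, 18]) (np.float64(51.2), np.float64(4.4)) (np.float64(89.8), np.float64(17.6))
side ([336.0, 265.5], [336, 262, 1, 8, 8]) (np.float64(-61.3), np.float64(4.5)) (np.float64(-90.0), np.float64(18.3))
side ([308.0, 268.5], [308, 266, 1, 6, 6]) (np.float64(2.5), np.float64(16.7)) (np.float64(-90.0), np.float64(37.5))
side ([311.7, 267.3], [311, 266, 2, 4, 6]) (np.float64(-6.0), np.float64(15.7)) (np.float64(-90.0), np.float64(33.7))
top ([268.4, 184.0], [263, 182, 11, 5, 49]) (np.float64(0.0), np.float64(29.8)) (np.float64(-0.8), np.float64(1.0))
top ([238.2, 187.9], [233, 185, 11, 7, 57]) (np.float64(-1.5), np.float64(0.6)) (np.float64(-1.8), np.float64(31.5))
```

View pics/v7.png

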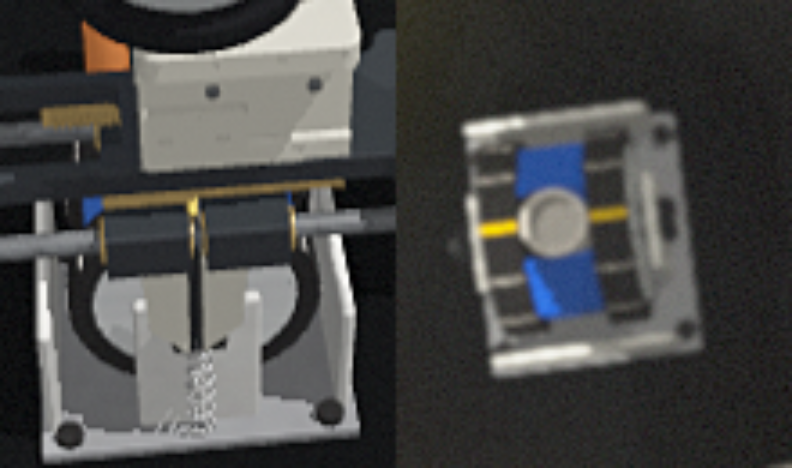

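Top view: the yellow marks are at (238,188) and (268,184) and the pocket ring is at (254,187). The pocket stands within about 2° of the top and is untouched. Now I'll move over the vial, open the gripper, and measure again with the view clear.

```bash
python3 -m inch '[[-4,0.1,0,0,0.6],[-4,0.1,0,0,0.6],[-4,0.1,0,0,0.6],[-4,0.1,0,0,0.6],[-4,0.1,0,0,0.6],[-4,0.1,0,0,0.6],[-4,0.1,0,0,0.6],[-4,0.1,0,0,0.6],[-4,0.1,0,0,0.6],[-4,0,0,0,0.6],[-2,0,0,0,0.6],[0,0,0,0,0.6],[0,0,0,0,0.6]]'>/dev/null;  python3 - <<'E'
from h import *
s=st()
S=viewer.read_camera("side");T=viewer.read_camera("top")
cv2.imwrite("pics/s7s.png",S["img"]);cv2.imwrite("pics/s7t.png",T["img"])
for n,c,(x0,x1,y0,y1) in (("side",S,(255,365,215,330)),("top",T,(222,302,145,240))):
    for b in blobs(c["img"],(18,90,70),(38,255,255),4):
        if x0<b[0][0]<x1 and y0<b[0][1]<y1: print(n,b,ang(c,b[0],.032,.057),ang(c,b[0],-.032,.057))
print("marks z.142",onz(T,238.2,187.9,.142),onz(T,268.4,184,.142),"ring",onz(T,254.2,186.7,.141))
print("tri near mark",tri(S,(299,252),T,(238.2,187.9)))
o=cv2.resize(np.hstack([S["img"][140:335,240:370],cv2.copyMakeBorder(T["img"][130:250,215:310],0,75,0,0,0)]),None,fx=3,fy=3,interpolation=2)
cv2.imwrite("pics/v8.png",o)
E
```

```text
t 22.1 stand xy mm [  15.  -269.9] tip z 200.2 F [-0.03  0.73  0.09] open 0.055 grip 0.0 tooly yaw 5.13 tz [-0.001  0.    -1.   ] q7 0.49
side ([304.5, 227.5], [303, 223, 4, 10, 40]) (np.float64(2.0), np.float64(25.7)) (np.float64(2.0), np.float64(0.8))
side ([307.3, 254.5], [305, 250, 5, 11, 43]) (np.float64(1.2), np.float64(1.4)) (np.float64(0.0), np.float64(28.0))
top ([268.5, 184.0], [263, 181, 12, 7, 60]) (np.float64(0.2), np.float64(29.7)) (np.float64(-0.5), np.float64(1.1))
top ([238.2, 187.9], [233, 185, 11, 7, 55]) (np.float64(-1.2), np.float64(0.9)) (np.float64(-1.5), np.float64(31.6))
marks z.142 [0.55292084 0.09561713 0.142     ] [0.55905794 0.03248692 0.142     ] ring [0.55447191 0.06233765 0.141     ]
tri near mark (array([0.56075369, 0.09503019, 0.1446168 ]), np.float64(0.016137942618234626))
```

View pics/v8.png

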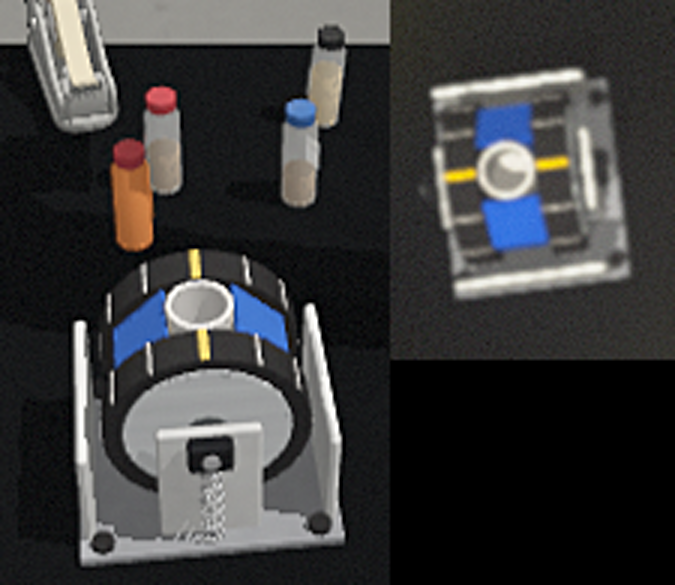

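The side view shows the yellow marks vertical and the pocket mouth open at the top, full-image (306.7,242.3). The vials stand upright and undisturbed.

Run:
```python
from h import *
S=viewer.read_camera("side");T=viewer.read_camera("top")
t=(254,186.4); s=(306.7,242.3)
print("mouth",onz(S,*s,.141),onz(T,*t,.141),tri(S,s,T,t))
def xy(p): d=p-C0; return np.round([d@U*1e3,d@V*1e3],1)
for n,c in(("S",S),("T",T)): 
    for b in blobs(c["img"],(165,110,50),(180,255,255)):
        if 280<b[0][0]<300 or 370<b[0][0]<395: print(n,b)
```

```text
mouth [0.55694288 0.06794359 0.141     ] [0.55511221 0.06274212 0.141     ] (array([0.55638382, 0.06338448, 0.13637882]), np.float64(0.0015418929104540984))
S ([293.2, 172.8], [288, 169, 11, 9, 83])
S ([282.4, 190.7], [278, 186, 10, 10, 81])
```

```bash
f(){ python3 -c "
from h import *
st()"; }; python3 -m inch '[[-0.4,-0.1,1,0,0.6],[-0.4,0,2,0,0.6],[0,0,3,0,0.6],[0,0,3,0,0.6],[0,0,3,0,0.6],[0,0,2,0,0.6],[0,0,1,0,0.6],[0,0,0.4,0,0.6],[0,0,0,0,0.6],[0,0,0,0,0.6]]'>/dev/null; f; python3 -c "
from h import *
w=viewer.read_camera('wrist');s=viewer.read_camera('side')
cv2.imwrite('pics/v9.png',np.hstack([cv2.resize(s['img'][90:240,240:370],None,fx=3,fy=3,interpolation=2),cv2.copyMakeBorder(cv2.resize(w['img'],(400,250)),0,200,0,0,0)]))"
```

```text
t 23.3 stand xy mm [  16.2 -276.8] tip z 47.6 F [ 0.12 -0.73 -0.02] open 0.0555 grip 0.0 tooly yaw 5.32 tz [ 0.002 -0.001 -1.   ] q7 0.54
```

View pics/v9.png

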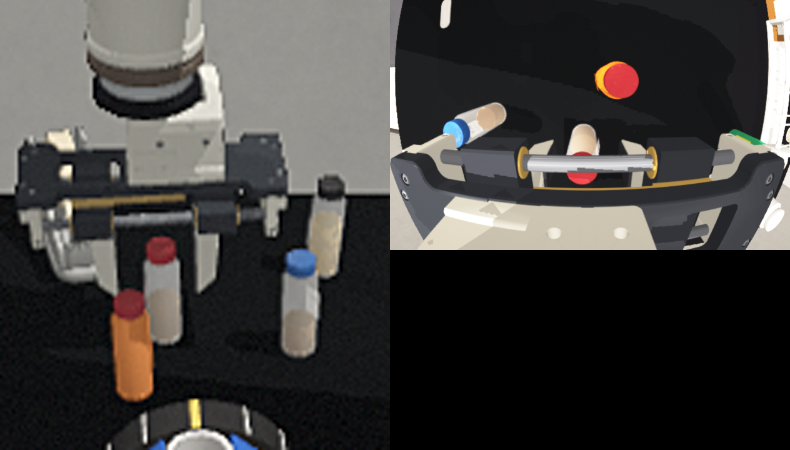

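The red-capped clear vial stands between the open fingers, and orange and blue are clear of them. I'll close and lift slightly to check.

```bash
f(){ python3 -c "
from h import *
st()"; }; python3 -m inch '[[0,-0.15,0,0,0.6],[0,0,0,0,0.4],[0,0,0,0,0.3],[0,0,0,0,0.1],[0,0,0,0,0],[0,0,0,0,0],[0,0,0,0,0]]'>/dev/null; f;  python3 -m inch '[[0,0,-0.5,0,0],[0,0,-1,0,0],[0,0,-3,0,0],[0,0,-4,0,0],[0,0,-4,0,0],[0,0,-2.5,0,0],[0,0,-1,0,0],[0,0,0,0,0],[0,0,0,0,0]]'>/dev/null; f; python3 -c "
from h import *
s=viewer.read_camera('side');t=viewer.read_camera('top');w=viewer.read_camera('wrist')
for n,c in(('S',s),('T',t)): print(n,blobs(c['img'],(165,110,50),(180,255,255)))
cv2.imwrite('pics/v10.png',np.hstack([cv2.resize(s['img'][20:220,230:380],None,fx=2.7,fy=2.7,interpolation=2),cv2.copyMakeBorder(cv2.resize(w['img'],(395,250)),0,290,0,0,0)]))"
```

```text
t 24.1 stand xy mm [  13.9 -276.5] tip z 46.5 F [-0.54  0.12  0.68] open 0.026 grip 29.909598184749484 tooly yaw 5.32 tz [ 0.  0. -1.] q7 0.54
t 25.0 stand xy mm [  13.1 -276. ] tip z 205.3 F [-0.18 -0.45  0.4 ] open 0.0261 grip 29.90797236096114 tooly yaw 5.32 tz [-0.002  0.001 -1.   ] q7 0.5
S [([289.3, 110.4], [284, 106, 11, 9, 75]), ([282.5, 190.6], [277, 186, 11, 10, 85])]
T []
```

View pics/v10.png

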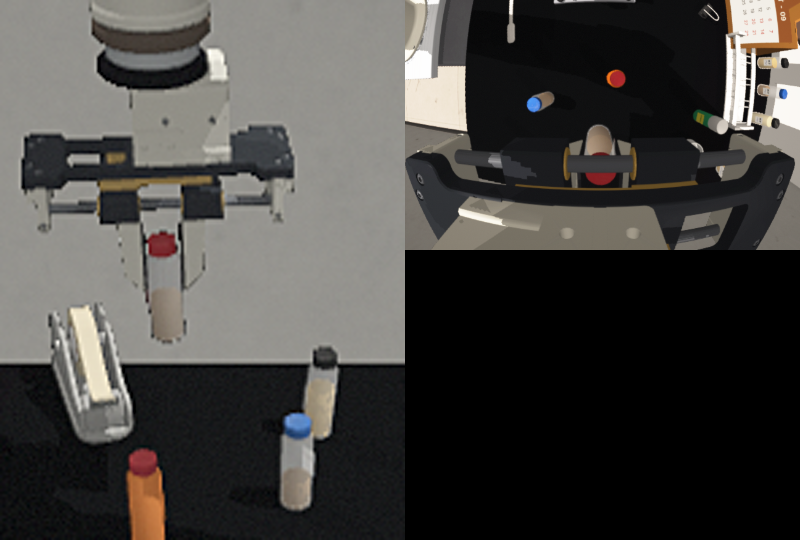

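The vial hangs upright in the grip (side crop (165,290), cap (162,240)). Now I'll measure the pocket ring and the held vial numerically.

Run:
```python
from h import *
S=viewer.read_camera("side");T=viewer.read_camera("top")
def xy(p): d=p-C0; return np.round([d@U*1e3,d@V*1e3],1)
for n,c,(x0,x1,y0,y1) in(("S",S,(290,325,228,257)),("T",T,(240,268,172,202))):
    r=c["img"][y0:y1,x0:x1]; r=cv2.resize(r,None,fx=4,fy=4,interpolation=cv2.INTER_CUBIC); h=cv2.cvtColor(r,cv2.COLOR_BGR2HSV)
    for th in (90,110,130):
        m=cv2.inRange(h,(0,0,th),(180,70,255)); k,l,s,ce=cv2.connectedComponentsWithStats(m); i=1+np.argmax(s[1:,4])
        hull=cv2.convexHull(np.argwhere(l==i)[:,::-1].astype(np.float32)); e=cv2.fitEllipse(hull)
        M=cv2.moments(hull); q=(x0+(M["m10"]/M["m00"]+.5)/4-.5,y0+(M["m01"]/M["m00"]+.5)/4-.5)
        print(n,th,np.round(q,1),"ell axes px",np.round(np.array(e[1])/4,1),"bbox",x0+s[i,0]/4,y0+s[i,1]/4,s[i,2]/4,s[i,3]/4,"xy",xy(onz(c,*q,.141)))
p=onz(S,289.3,110.4,.1588+.0805); print("held cap",xy(p)); print("table caps",xy(onz(S,293.2,172.8,.0805)))
for b in blobs(S["img"],(18,90,70),(38,255,255),20): 
    if 290<b[0][0]<325 and 215<b[0][1]<265: print(b[0],ang(S,b[0],.032,.057),ang(S,b[0],-.032,.057))
st()
```

```text
S 90 [306.  242.2] ell axes px [23.7 25.1] bbox 294.5 232.75 23.75 19.25 xy [1.7 5.7]
S 110 [305.9 242.1] ell axes px [22.8 24.9] bbox 294.5 233.0 23.5 18.5 xy [1.8 5.3]
S 130 [305.9 242. ] ell axes px [22.4 24.8] bbox 294.5 233.0 23.5 18.5 xy [1.8 5.2]
T 90 [253.6 186.5] ell axes px [20.1 22.7] bbox 243.0 176.75 21.75 20.0 xy [-1.9  1.7]
T 110 [253.5 186.4] ell axes px [20.2 21.4] bbox 243.5 176.75 20.75 20.0 xy [-1.7  1.9]
T 130 [253.4 186.3] ell axes px [20.1 20.7] bbox 243.5 176.75 20.75 20.0 xy [-1.6  2. ]
held cap [  15.6 -273.4]
table caps [  13.9 -277.9]
[304.5, 227.5] (np.float64(2.0), np.float64(25.7)) (np.float64(2.0), np.float64(0.8))
[307.3, 254.5] (np.float64(1.2), np.float64(1.4)) (np.float64(0.0), np.float64(28.0))
t 25.25 stand xy mm [  13.1 -276.2] tip z 204.9 F [ 0.34 -0.49 -0.7 ] open 0.026 grip 29.907897859811783 tooly yaw 5.31 tz [-0.003  0.001 -1.   ] q7 0.5
```

```bash
python3 -m inch '[[0,0,-1,0,0],[2,0,0,0,0],[3,-0.1,0,0,0],[3,-0.2,0,0,0],[3,-0.2,0,0,0],[3,-0.2,0,0,0],[3,-0.2,0,0,0],[3,-0.2,0,0,0],[3,-0.1,0,0,0],[2.5,-0.1,0,0,0],[1.5,0,0,0,0],[0.8,0,0,0,0],[0,0,0,0,0],[0,0,0,0,0],[0,0,0,0,0]]'>/dev/null;  python3 - <<'E'
from h import *
st()
S=viewer.read_camera("side");T=viewer.read_camera("top")
for n,c in(('S',S),('T',T)): print(n,blobs(c['img'],(165,110,50),(180,255,255)))
for b in blobs(S["img"],(18,90,70),(38,255,255),20): 
    if 290<b[0][0]<325 and 215<b[0][1]<265: print(b,ang(S,b[0],.032,.057),ang(S,b[0],-.032,.057))
cv2.imwrite("pics/n11.png",S["img"])
E
```

```text
t 26.75 stand xy mm [-0.6 -0.4] tip z 216.5 F [0.31 0.04 0.32] open 0.0259 grip 29.907924535218626 tooly yaw 5.18 tz [-0.    -0.001 -1.   ] q7 -0.01
S [([304.3, 189.1], [297, 183, 15, 14, 158]), ([280.8, 190.8], [277, 186, 8, 10, 58])]
T [([353.4, 159.7], [350, 154, 8, 11, 38])]
([307.3, 254.5], [305, 250, 5, 11, 43]) (np.float64(1.2), np.float64(1.4)) (np.float64(0.0), np.float64(28.0))
```

```bash
python3 -m inch '[[0.15,0,0.6,0,0],[0.1,0,0.8,0,0],[0,0,0.4,0,0],[0,0,0,0,0],[0,0,0,0,0]]'>/dev/null;  python3 - <<'E'
from h import *
s=st()
def xy(p): d=p-C0; return np.round([d@U*1e3,d@V*1e3],1)
S=viewer.read_camera("side"); zu=s["position"][2]-.025-.0465
b=[b for b in blobs(S['img'],(165,110,50),(180,255,255)) if b[0][0]>295][0]; print(b, "cap",xy(onz(S,*b[0],zu+.0805)),"underside z",zu)
# vial body axis lower: bright/sat columns below fingers
img=S["img"]; 
for r in range(205,246,5): print(r,img[r,292:322].mean(1).astype(int).tolist())
E
```

```text
t 27.35 stand xy mm [-0.8  4. ] tip z 198.2 F [ 0.23  0.18 -0.35] open 0.026 grip 29.90794776007533 tooly yaw 5.32 tz [-0.001 -0.    -1.   ] q7 -0.02
([304.8, 199.9], [298, 193, 15, 14, 163]) cap [1.3 4.4] underside z 0.15172239536512439
205 [140, 140, 144, 146, 45, 51, 125, 87, 56, 65, 67, 66, 68, 67, 66, 68, 63, 56, 60, 113, 153, 143, 26, 48, 155, 143, 141, 141, 141, 139]
210 [139, 140, 143, 145, 79, 34, 133, 137, 134, 136, 138, 142, 145, 139, 145, 145, 145, 144, 146, 145, 146, 148, 37, 43, 149, 143, 140, 140, 140, 138]
215 [141, 140, 141, 145, 114, 25, 113, 139, 135, 137, 139, 142, 144, 142, 146, 144, 145, 145, 144, 144, 146, 148, 66, 37, 134, 145, 142, 141, 145, 148]
220 [12, 59, 113, 140, 157, 18, 102, 131, 108, 112, 116, 119, 124, 127, 130, 132, 136, 139, 141, 141, 145, 146, 136, 10, 85, 55, 14, 21, 26, 24]
225 [24, 22, 27, 32, 26, 47, 114, 110, 110, 112, 116, 119, 122, 124, 127, 131, 134, 139, 139, 139, 140, 142, 139, 35, 27, 35, 30, 29, 34, 90]
230 [35, 35, 38, 35, 36, 30, 41, 116, 106, 109, 111, 117, 117, 121, 124, 127, 131, 133, 134, 137, 137, 138, 139, 61, 25, 61, 49, 47, 39, 95]
235 [32, 29, 29, 32, 21, 31, 99, 156, 122, 103, 107, 111, 112, 115, 118, 122, 125, 131, 131, 132, 132, 134, 156, 58, 39, 108, 122, 66, 15, 22]
240 [94, 89, 75, 140, 174, 124, 121, 131, 138, 149, 159, 158, 124, 101, 106, 112, 112, 123, 165, 141, 169, 157, 138, 134, 140, 131, 112, 132, 133, 133]
245 [93, 91, 81, 117, 173, 177, 153, 133, 133, 136, 140, 142, 143, 142, 144, 145, 142, 142, 142, 140, 136, 133, 136, 142, 133, 121, 84, 127, 129, 134]
```

Run:
```python
from h import *
def xy(p): d=p-C0; return np.round([d@U*1e3,d@V*1e3],1)
S=viewer.read_camera("side"); g=S["img"].astype(int).mean(2)
print("bottom front edge",[xy(onz(S,307,r,.1517)) for r in (240,241,242)])
for r in range(236,246): print(r,g[r,300:314].astype(int).tolist())
print("expected front edge px y=3,x=0:",proj(S,C0+V*.0165+[0,0,.1517]),"mouth ring expected outer-front (y=+16+wall)",proj(S,C0+V*.0215+[0,0,.141]),"mouth back inner",proj(S,C0-V*.0145+[0,0,.141]))
```

```text
bottom front edge [array([ 0.1, 11.4]), array([ 0.2, 13.8]), array([ 0.4, 16.1])]
236 [115, 102, 108, 110, 112, 115, 118, 121, 125, 128, 130, 130, 130, 130]
237 [133, 99, 104, 108, 110, 114, 116, 121, 124, 127, 127, 130, 128, 129]
238 [165, 93, 99, 107, 110, 113, 116, 120, 122, 126, 126, 127, 129, 158]
239 [159, 132, 118, 100, 103, 106, 112, 116, 120, 122, 122, 125, 146, 166]
240 [137, 148, 161, 159, 124, 102, 107, 111, 116, 141, 145, 184, 154, 145]
241 [134, 139, 154, 160, 148, 154, 161, 163, 166, 159, 155, 171, 142, 132]
242 [136, 135, 139, 142, 147, 158, 158, 160, 160, 150, 147, 138, 136, 134]
243 [135, 138, 140, 142, 141, 142, 141, 142, 140, 142, 141, 137, 136, 133]
244 [133, 138, 139, 143, 143, 143, 145, 143, 142, 142, 141, 140, 137, 134]
245 [132, 134, 140, 141, 144, 143, 144, 145, 143, 142, 141, 139, 136, 132]
expected front edge px y=3,x=0: [307.24622227 242.1540889 ] mouth ring expected outer-front (y=+16+wall) [307.577527  248.8945145] mouth back inner [306.20922527 233.91450424]
```

```bash
f(){ python3 -c "
from h import *
st()"; }; python3 -m inch '[[-0.1,0,0.5,0,0],[0,0,0.4,0,0],[0,0,0,0,0],[0,0,0,0,0]]'>/dev/null; f; python3 -m inch '[[0,0,0.1,0,0],[0,0,0.1,0,0],[0,0,0,0,0]]'>/dev/null; f; python3 -m inch '[[0,0,0.1,0,0],[0,0,0,0,0]]'>/dev/null; f; python3 -m inch '[[0,0,0.05,0,0],[0,0,0,0,0]]'>/dev/null; f
```

```text
t 27.85 stand xy mm [-0.9  2.9] tip z 189.3 F [ 0.94 -0.29 -0.86] open 0.0259 grip 29.908051025122404 tooly yaw 5.31 tz [-0.001 -0.    -1.   ] q7 -0.01
t 28.15 stand xy mm [-0.8  3. ] tip z 187.4 F [ 0.2  -0.09 -1.17] open 0.0256 grip 29.90789362695068 tooly yaw 5.32 tz [-0.  0. -1.] q7 -0.01
t 28.35 stand xy mm [-0.8  3. ] tip z 186.4 F [-0.15 -0.45  0.09] open 0.0262 grip 29.907887424342334 tooly yaw 5.32 tz [-0. -0. -1.] q7 -0.01
t 28.55 stand xy mm [-0.7  3. ] tip z 186.0 F [0.62 0.12 0.2 ] open 0.0261 grip 29.907952384091914 tooly yaw 5.32 tz [-0.  0. -1.] q7 -0.01
```

```bash
f(){ python3 -c "
from h import *
st()"; }; for i in 1; do python3 -m inch '[[0,0,0.1,0,0],[0,0,0.1,0,0],[0,0,0,0,0]]'>/dev/null; f; done; python3 -m inch '[[0,0,0.1,0,0],[0,0,0.1,0,0],[0,0,0,0,0]]'>/dev/null; f; python3 -m inch '[[0,0,0.1,0,0],[0,0,0.1,0,0],[0,0,0,0,0]]'>/dev/null; f
```

```text
t 28.85 stand xy mm [-0.8  3. ] tip z 183.8 F [-0.37 -0.09 -0.92] open 0.026 grip 29.906482945661992 tooly yaw 5.32 tz [-0. -0. -1.] q7 -0.01
t 29.15 stand xy mm [-0.8  3. ] tip z 181.8 F [-0.47 -0.3   0.54] open 0.026 grip 29.906352676916867 tooly yaw 5.32 tz [-0. -0. -1.] q7 -0.01
t 29.45 stand xy mm [-0.8  3. ] tip z 179.8 F [-0.13  0.31 -0.49] open 0.0259 grip 29.906649864278734 tooly yaw 5.32 tz [-0.  0. -1.] q7 -0.01
```

```bash
f(){ python3 -c "
from h import *
st()"; }; python3 -m inch '[[0,0,0.15,0,0],[0,0,0.15,0,0],[0,0,0.15,0,0],[0,0,0.15,0,0]]'>/dev/null; f; python3 -m inch '[[0,0,0.15,0,0],[0,0,0.15,0,0],[0,0,0.15,0,0],[0,0,0.15,0,0]]'>/dev/null; f; python3 -m inch '[[0,0,0.15,0,0],[0,0,0.15,0,0],[0,0,0.15,0,0],[0,0,0.1,0,0]]'>/dev/null; f
```

```text
t 29.85 stand xy mm [-0.7  2.9] tip z 173.8 F [-0.14 -0.36  0.13] open 0.026 grip 29.90791681688279 tooly yaw 5.32 tz [-0.  0. -1.] q7 -0.01
t 30.25 stand xy mm [-0.7  3. ] tip z 167.9 F [ 0.4  -0.42 -0.36] open 0.0261 grip 29.907897950615734 tooly yaw 5.32 tz [-0.  0. -1.] q7 -0.01
t 30.65 stand xy mm [-0.8  3. ] tip z 162.3 F [0.57 0.13 0.1 ] open 0.0261 grip 29.908087849617004 tooly yaw 5.32 tz [-0. -0. -1.] q7 -0.01
```

```bash
f(){ python3 -c "
from h import *
st()"; }; python3 -m inch '[[0,0,0.15,0,0],[0,0,0.15,0,0],[0,0,0.15,0,0],[0,0,0.15,0,0]]'>/dev/null; f; python3 -m inch '[[0,0,0.1,0,0],[0,0,0.05,0,0],[0,0,0,0,0]]'>/dev/null; f; python3 -m inch '[[0,0,0.1,0,0],[0,0,0,0,0]]'>/dev/null; f;  python3 -m inch '[[0,0,0.06,0,0],[0,0,0,0,0]]'>/dev/null; f
```

```text
t 31.05 stand xy mm [-0.7  3. ] tip z 156.4 F [-0.    0.19 -0.24] open 0.0261 grip 29.90774290636182 tooly yaw 5.32 tz [ 0.  0. -1.] q7 -0.0
t 31.35 stand xy mm [-0.7  3. ] tip z 154.9 F [ 0.06 -0.19 -0.6 ] open 0.026 grip 29.907890015747398 tooly yaw 5.32 tz [-0. -0. -1.] q7 -0.0
t 31.55 stand xy mm [-0.8  3. ] tip z 153.9 F [-0.14  0.03 -0.4 ] open 0.0259 grip 29.907906772568822 tooly yaw 5.32 tz [-0. -0. -1.] q7 -0.0
t 31.75 stand xy mm [-0.7  3. ] tip z 153.4 F [-0.63  0.32  0.02] open 0.026 grip 29.908005511388183 tooly yaw 5.32 tz [-0.  0. -1.] q7 -0.0
```

```bash
f(){ python3 -c "
from h import *
st()"; }; python3 -m inch '[[0,0,0.06,0,0],[0,0,0,0,0]]'>/dev/null; f; python3 -m inch '[[0,0,0.06,0,0],[0,0,0,0,0]]'>/dev/null; f; python3 -m inch '[[0,0,0.05,0,0],[0,0,0,0,0]]'>/dev/null; f
```

```text
t 31.95 stand xy mm [-0.8  2.9] tip z 152.7 F [-0.09 -0.15 -0.09] open 0.0267 grip 29.90800373023376 tooly yaw 5.32 tz [-0. -0. -1.] q7 -0.0
t 32.15 stand xy mm [-0.7  2.9] tip z 152.1 F [ 0.19 -0.07 -0.33] open 0.0259 grip 29.90788090741262 tooly yaw 5.32 tz [-0. -0. -1.] q7 -0.0
t 32.35 stand xy mm [-0.8  3. ] tip z 151.6 F [-0.37  0.29 -0.5 ] open 0.0262 grip 29.90779963089153 tooly yaw 5.32 tz [-0.  0. -1.] q7 -0.0
```

```bash
f(){ python3 -c "
from h import *
st()"; }; python3 -m inch '[[0,0,0.05,0,0],[0,0,0,0,0]]'>/dev/null; f; python3 -m inch '[[0,0,0.04,0,0],[0,0,0,0,0]]'>/dev/null; f; python3 -m inch '[[0,0,0.04,0,0],[0,0,0,0,0]]'>/dev/null; f
```

```text
t 32.55 stand xy mm [-0.7  2.9] tip z 151.2 F [-0.1   0.03  0.58] open 0.026 grip 29.914453653618693 tooly yaw 5.31 tz [ 0. -0. -1.] q7 -0.0
t 32.75 stand xy mm [-0.6  3. ] tip z 150.9 F [-0.74  0.06  1.91] open 0.0259 grip 29.92494294885546 tooly yaw 5.32 tz [ 0.  0. -1.] q7 -0.0
t 32.95 stand xy mm [-0.6  2.9] tip z 150.7 F [-0.04  0.55  3.93] open 0.0261 grip 29.937729423400015 tooly yaw 5.31 tz [ 0.  0. -1.] q7 -0.0
```

The floor is felt at the nominal height. I'll ease off, release and withdraw.

```bash
f(){ python3 -c "
from h import *
st()"; }; python3 -m inch '[[0,0,-0.07,0,0],[0,0,0,0,0],[0,0,0,0,0.32],[0,0,0,0,0.36],[0,0,0,0,0.45],[0,0,0,0,0.6],[0,0,0,0,0.6],[0,0,0,0,0.6]]'>/dev/null; f; python3 -m inch '[[0,0,-0.5,0,0.6],[0,0,-1,0,0.6],[0,0,-2,0,0.6],[0,0,-3,0,0.6],[0,0,-3,0,0.6],[3,0,-1,0,0.6],[-4,0,0,0,0.6],[-4,0,0,0,0.6],[-4,0,0,0,0.6],[-4,0,0,0,0.6],[-3,0,0,0,0.6],[0,0,0,0,0.6],[0,0,0,0,0.6],[0,0,0,0,0.6]]'>/dev/null
python3 - <<'E'
from h import *
st()
def xy(p): d=p-C0; return np.round([d@U*1e3,d@V*1e3],1)
S=viewer.read_camera("side");T=viewer.read_camera("top")
cv2.imwrite("pics/f_side.png",S["img"]);cv2.imwrite("pics/f_top.png",T["img"])
for n,c in(('S',S),('T',T)): 
    for b in blobs(c['img'],(165,110,50),(180,255,255)): print(n,b,"at z.1855",xy(onz(c,*b[0],.1855)))
    for b in blobs(c["img"],(18,90,70),(38,255,255),20):
        if 225<b[0][0]<325 and 170<b[0][1]<265: print(n,b,ang(c,b[0],.032,.057),ang(c,b[0],-.032,.057))
    print(n,"blue",blobs(c["img"],(100,120,60),(125,255,255),40))
s,t=[b for b in blobs(S['img'],(165,110,50),(180,255,255)) if b[0][0]>293],[b for b in blobs(T['img'],(165,110,50),(180,255,255)) if b[0][0]<300]
if s and t: print("cap tri",tri(S,s[0][0],T,t[0][0]))
E
```

```text
t 33.75 stand xy mm [-0.7  3. ] tip z 151.1 F [ 0.27 -0.73  0.67] open 0.0548 grip 0.0 tooly yaw 5.32 tz [-0.  0. -1.] q7 -0.0
t 35.15 stand xy mm [   0.5 -155.5] tip z 256.5 F [0.06 0.27 0.34] open 0.0549 grip 0.0 tooly yaw 5.41 tz [ 0.     0.001 -1.   ] q7 0.29
S ([282.7, 190.6], [278, 186, 11, 10, 87]) at z.1855 [ 36.3 -81.8]
S ([306.2, 221.3], [299, 215, 15, 14, 162]) at z.1855 [0.1 2.6]
S ([307.3, 254.5], [305, 250, 5, 11, 43]) (np.float64(1.2), np.float64(1.4)) (np.float64(0.0), np.float64(28.0))
S blue [([339.7, 177.3], [335, 173, 10, 9, 73]), ([102.9, 201.7], [97, 197, 12, 10, 83]), ([325.7, 245.8], [316, 234, 20, 24, 235]), ([286.5, 249.0], [278, 236, 18, 27, 261])]
T ([268.4, 183.9], [263, 181, 12, 7, 57]) (np.float64(0.5), np.float64(29.6)) (np.float64(-0.2), np.float64(1.2))
T ([238.1, 187.9], [233, 185, 11, 6, 55]) (np.float64(-1.2), np.float64(1.0)) (np.float64(-1.5), np.float64(31.7))
T blue [([251.9, 171.4], [243, 166, 19, 14, 194]), ([256.3, 203.9], [246, 195, 22, 19, 310]), ([377.5, 215.8], [373, 212, 10, 9, 71])]
```

```bash
python3 -m inch '[[0,0,0,0,0.6],[0,0,0,0,0.6],[0,0,0,0,0.6]]'>/dev/null; python3 -c "
from cell import workorder
print(workorder.job_done())"
```

```text
the job is handed in; nothing more can be done
None
```

I turned the drum until its pocket stood within about 2° of the top and stood the red-capped vial in it, down to the floor. I then let go, moved the gripper clear and handed in at about 35.5 s; no verdict came back.

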